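# Seat an amplifier module on the vacuum hold-down and pump it tight

## Task

Slide the finned amplifier module across the bench, without lifting it, onto the hold-down mat until it sits square in the corner, touching both steel stops, and finish with a firm, steady push against the back stop (about one to two kilograms' force; bring it up to the stops slowly and never ram one with six). Then work the vacuum pump's sprung lever through at least three full strokes, all the way down and all the way back up each time, and let go with the lever up and the module still home. Leave everything else on the bench where it is.

Things in the scene. Friction and masses are not known exactly. Their poses are not given: they have to be found in the camera images.
- module: Loose amplifier module: flat bare-aluminium case with dark cooling fins on top, 110 mm along its x, 150 mm along its y, 46 mm high, all sides plain and upright, 0.5 to 0.95 kg. Too wide to grasp. Origin: centre of its underside; z up. It starts to the right (-y) of the nest, turned up to 0.4 rad.
- nest: Hold-down nest fixed to the bench: thin black rubber mat, flush with the bench, 120 x 160 mm, with the two stops. Origin: the place of the module's origin when it is fully home, on the bench surface; x points to the back stop, y to the side stop, z up. The module's axes are then parallel to these (its x along the nest's x, either way round).
- back_stop: Fixed steel bar 30 mm high, on the far (+x) side of the nest. Same frame as the nest. Its face, which the module's 150 mm long side must touch, is the plane x = +55 mm; the bar is 24 mm thick and runs from y = -45 to +93 mm.
- side_stop: Fixed steel bar 30 mm high, on the left (+y) side of the nest. Same frame as the nest. Its face, which the module's 110 mm short side must touch, is the plane y = +75 mm; the bar is 24 mm thick and runs from x = -52 to +48 mm.
- pump: Vacuum hand pump bolted to the bench left of the nest: grey upright cylinder 68 mm across on a 120 x 100 mm foot, 140 mm high at the lever's fork. Origin: centre of the foot's underside; the lever sticks out towards its -x side.
- pump_lever (a joint): Angle of the pump's lever in rad: 0 is fully up (lever rises 0.45 rad above level), 0.8 is fully down (0.35 rad below level). A spring returns it up; about 4 N at the grip to start it and 12 N to hold it fully down. A full stroke goes past 0.7 and back below 0.1.
- lever_grip (a point): Middle of the lever's round black rubber grip, on its axis, 150 mm from the hinge; the grip is 26 mm thick and about 100 mm long, in line with the lever. Moves with the lever.
- lever_hinge (a point): Centre of the lever's hinge, 125 mm above the bench over the pump's origin, level hinge axis along the pump's y.
- mug: White mug, 80 mm wide, 95 mm high; bystander. Origin: centre of underside.
- spool: Metal wire spool standing upright, 64 mm wide, 55 mm high; bystander. Origin: centre of underside.
- jar: Amber glass jar, 60 mm wide, 75 mm high; bystander. Origin: centre of underside.
- screwdriver: Screwdriver lying down, 190 mm long along its x; bystander. Origin: underside near the middle.
- multimeter: Grey multimeter lying flat, 75 x 150 x 36 mm; bystander. Origin: centre of underside.
- transformer: Dark steel transformer block, 70 x 60 x 55 mm; bystander. Origin: centre of underside.
Mind the look-alikes: they are no part of the job. Leave any blue or brown look-alike of the module alone.

How it is judged:
By the outcome, as a careful person would: the job done as asked, in the order asked, and still so for the second after the job is handed in, with the robot touching nothing.
It also fails if it takes over 72 s, if anything falls off the work surface, if the arm or the gripper's body presses on something with over 40 N, if the wrist force passes 120 N, or if a joint passes its speed limit or range.

## Robot

A 7-joint arm with a two-finger parallel gripper is mounted at the origin on the work surface. World frame = base frame: x ahead of the robot, y to its left, z up, the work surface at z = 0. Lengths are in m, angles in rad, forces in N, time in s.
With the tool pointing down it reaches from about 0.35 to 0.9 m from the base axis. Payload 8.1 kg.
Tool frame: the origin (TCP) lies at the very end of the fingers, on their centre line; the grasp point (between the pads) lies 19 mm behind it; z points along the fingers, y is the line along which they close (so a half turn about z gives the same grasp; the last joint's range is limited). The gripper opens to 85 mm and grips with 20 to 120 N. Pads are 22 mm wide; open, the fingers measure 114 mm over their backs; the gripper's body (76 mm by 85 mm) begins 54 mm behind the grasp point. The pads swing forward as they close: fully open they stand 13 mm farther back than shut.
Start: joints at [1.149, 0.434, 0.025, 1.573, -0.012, 1.134, -0.075], TCP at [0.196, -0.594, 0.231] pointing down, gripper open.
Joint ranges: [-2.62, 2.62], [-0.44, 2.09], [-1.27, 1.32], [0.08, 2.57], [-1.32, 4.46], [0.12, 2], [-2.74, 2.74]. Speed limits (rad/s): [2.22, 2.22, 3.01, 3.01, 3.14, 3.14, 3.14].

## Interface

Orientations are given as a rotation vector (axis times angle).
In Python, from workcell import * gives the robot as it stands.
- The arm moves only by the shell command python3 -m handwheel 'ROWS'. ROWS is text: rows parted by semicolons, each of 5 numbers parted by spaces: the finger opening in cm, from 0 to 8.54, then the shift along the tool's x, y, z in cm, then the turn about the tool's z in degrees. A call has exactly 10 rows; each row shifts and turns the commanded pose from where the row before left it, along the tool's axes as they then stand; what a row does not reach is not made up. A row lasts 1/12 s, in which the tool goes at most 41.7 mm and 7.16 degrees, less where a joint would pass 70% of its speed; a pose out of reach is approached as far as the arm can. A call with a gripper value outside its range is refused whole. The fingers move at their own pace and stop on an object; the grip force is fixed at half the most. Time passes only in rows, so rows that do not move let the fingers close, or fill a call up. It gives the time, the measured TCP pose, the force, the opening and the grip force at its end, in the units of the state.
- get_obs(): the state, without advancing time (a new reading comes with each control period).
- grab_frame(name): name is "side" or "top" or "wrist"; returns a dict with "color" (480x640x3 uint8, blue, green, red), "fx", "fy", "cx", "cy" (pixels), "rvec" (rotation vector, rad) and "tvec" (3), from world to camera coordinates, as OpenCV has them. Camera axes: x right, y down, z forward; pixel columns grow to the right and rows downward; lengths in m; the calibration is good to about 2 mm. A picture is of the moment at which its call begins. There is no depth.
- job_done(): hands the job in; it is judged then, once.
The state is a dict: "time": time; "joint_positions": joint angles; "qd": joint speeds; "effort": joint torques, N m; "tcp_pos": TCP position; "orientation": TCP orientation; "contact_force": force on the tool from outside, world axes, zero at the start; "ft_torque": the same for the moment, N m; "opening": finger opening in m; "grasp_force": force on a finger pad.
Only numpy, scipy, OpenCV 4.12 (cv2) and the standard library are available. Lean on these libraries where they do the work, as an engineer would, in place of code of your own. Each camera call takes 0.05 s, during which the arm holds its last target. There are 200 camera calls.

## Working session

There is one attempt and no reset: what is moved stays moved. The work goes in short steps, Python scripts to look and compute and a shell command to move; the robot and the scene stay as the last step left them, time stands still between calls to the robot, and variables do not carry over. Pictures are saved under pics/ and viewed, at most 10 in all, crops included, and the job is handed in when it is done.

```bash
mkdir -p pics; python3 - <<'E'
from workcell import *
import cv2
print(get_obs())
for n in("top","side"):
    f=grab_frame(n); cv2.imwrite(f"pics/{n}0.png",f["color"]); print({k:f[k] for k in f if k!="color"})
E
```

```text
{'time': 0.0, 'joint_positions': array([ 1.1493725 ,  0.43519485,  0.02496656,  1.57409392, -0.01161828,
        1.13399319, -0.07508072]), 'qd': array([ 2.60186046e-04,  6.65215585e-04,  7.07340596e-04, -5.45623293e-04,
        6.95698321e-04, -8.14841374e-05,  4.11237533e-04]), 'effort': array([-3.17943650e-04, -6.70466852e+01,  1.02474153e+00, -3.16213953e+01,
        1.54998153e-02,  1.23574468e-02,  6.15973499e-05]), 'tcp_pos': array([ 0.19570459, -0.59304121,  0.23054459]), 'orientation': array([-3.10029102e+00, -4.98369379e-01,  5.70744326e-04]), 'contact_force': array([-0.4201702 , -0.23463279,  0.08636938]), 'ft_torque': array([ 0.02121825, -0.04821513, -0.05977003]), 'grasp_force': 0.0, 'opening': 0.08551805527036883}
{'fx': 485.9426094954689, 'fy': 485.9426094954689, 'cx': 317.0628670186694, 'cy': 245.49582038335166, 'rvec': array([ 2.12034126, -2.09941595,  0.23588071]), 'tvec': array([-0.12782266,  0.48691354,  1.139886  ])}
{'fx': 511.7677836388806, 'fy': 511.7677836388806, 'cx': 317.64161630079985, 'cy': 242.56399540678007, 'rvec': array([ 0.12326162, -2.64640732,  1.61333511]), 'tvec': array([0.4465708 , 0.21767407, 1.36905366])}
```

View pics/top0.png

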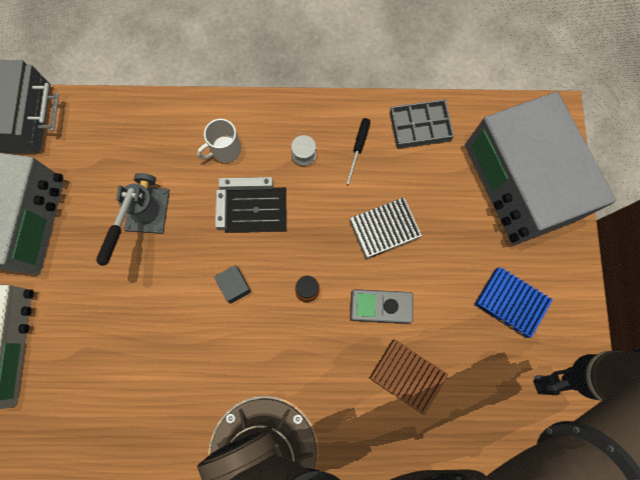

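View pics/side0.png

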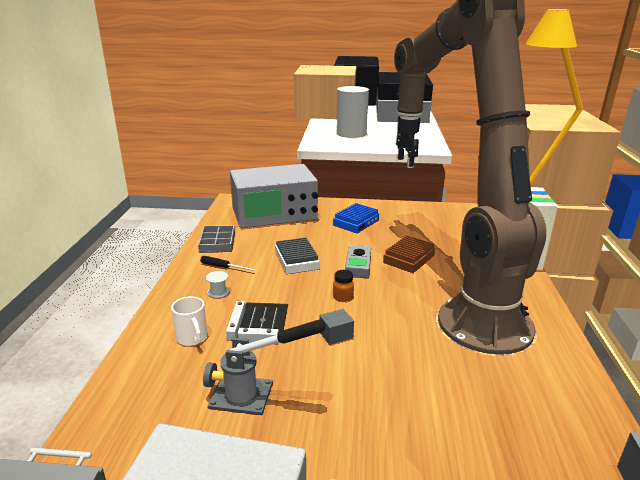

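The top view shows the bare module at about (386,228), the nest mat at (256,210) with stops on its left and far sides, and the pump at (145,208) with its grip near (110,245). I'll enlarge these areas.

```bash
cat > h.py <<'E'
from workcell import *
import cv2, numpy as np
def back(f,uv,z):
    R=cv2.Rodrigues(f["rvec"])[0]; c=-R.T@f["tvec"]
    d=R.T@np.array([(uv[0]-f["cx"])/f["fx"],(uv[1]-f["cy"])/f["fy"],1])
    return c+d*(z-c[2])/d[2]
def proj(f,P):
    K=np.array([[f["fx"],0,f["cx"]],[0,f["fy"],f["cy"]],[0,0,1]])
    return cv2.projectPoints(np.float64(P).reshape(-1,1,3),f["rvec"],f["tvec"],K,None)[0][:,0]
def crop(f,u0,v0,w,h,s,name):
    cv2.imwrite(name,cv2.resize(f["color"][v0:v0+h,u0:u0+w],None,fx=s,fy=s,interpolation=cv2.INTER_CUBIC))
E
python3 - <<'E'
from h import *
f=grab_frame("top")
a=f["color"]
s=5
A=cv2.resize(a[170:250,205:295],None,fx=s,fy=s,interpolation=2);B=cv2.resize(a[190:270,340:430],None,fx=s,fy=s,interpolation=2)
C=cv2.resize(a[165:275,90:180],None,fx=s,fy=s,interpolation=2)
cv2.imwrite("pics/c1.png",np.vstack([A[:,:],])); 
cv2.imwrite("pics/c1.png",np.hstack([cv2.resize(A,None,fx=.88,fy=.88),cv2.resize(B,None,fx=.88,fy=.88)]))
cv2.imwrite("pics/c2.png",C)
E
```

```text
(no output)
```

View pics/c1.png

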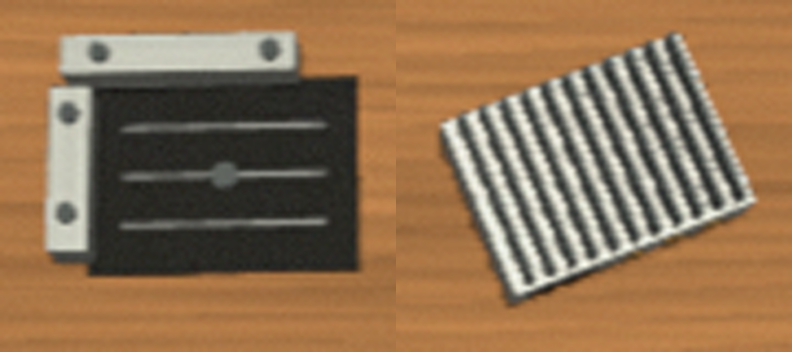

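View pics/c2.png

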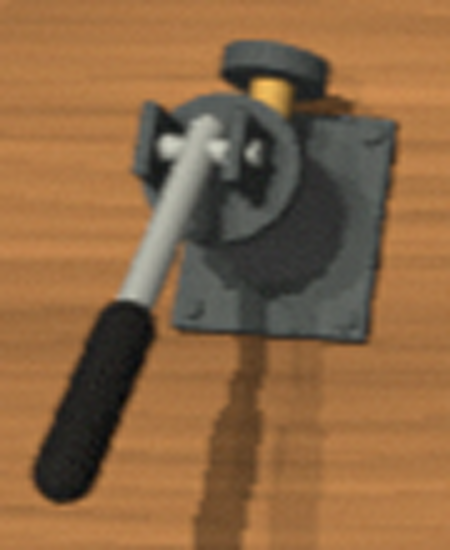

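The crops show the nest with both stops, the module with its corners clear, and the lever with a fork centred at about (131,195) and the grip from (116,227) to (103,261).

```bash
cat >> h.py <<'E'
def nestfit(f):
    # both stop top faces
    p=[(61,36),(297,33),(298,70),(62,75),(50,88),(93,88),(91,252),(46,252)]
    m=[(.079,.093),(.079,-.045),(.055,-.045),(.055,.093),(.048,.099),(.048,.075),(-.052,.075),(-.052,.099)]
    return fit([(u/4.4+205,v/4.4+170) for u,v in p],m,f,.03)
def fit(p,m,f,z):
    W=np.array([back(f,q,z)[:2] for q in p]); M=np.array(m)
    a,b=M-M.mean(0),W-W.mean(0)
    th=np.arctan2((a[:,0]*b[:,1]-a[:,1]*b[:,0]).sum(),(a*b).sum())
    R=np.array([[np.cos(th),-np.sin(th)],[np.sin(th),np.cos(th)]]); t=W.mean(0)-R@M.mean(0)
    return t,th,np.abs(W-(M@R.T+t)).max()
E
python3 - <<'E'
from h import *
f=grab_frame("top")
print("nest",nestfit(f))
print("mod",fit([(u/4.4+340,v/4.4+190) for u,v in [(47,125),(284,34),(359,200),(117,292)]],[(.055,.075),(.055,-.075),(-.055,-.075),(-.055,.075)],f,.046))
# pump
foot=[back(f,(90+u/5,165+v/5),.012) for u,v in [(397,120),(367,340),(175,328)]];print("foot",foot)
h=back(f,(90+207/5,165+148/5),.125)
z=.125+.15*np.sin(.45)
g=back(f,(90+97/5,165+397/5),z)
print("hinge",h,"grip",g,np.hypot(*(g-h)[:2]),.15*np.cos(.45))
for n,uv,z in[("jar",(307,288),.075),("xfmr",(233,282),.055),("mm",(382,306),.036),("spool",(304,145),.055),("mug",(222,140),.095)]: print(n,back(f,uv,z))
E
```

```text
nest (array([0.59210315, 0.03557141]), np.float64(0.0335045254816303), np.float64(0.001013809134937635))
mod (array([ 0.53944085, -0.29437828]), np.float64(0.3823458866045991), np.float64(0.0032726936018466213))
foot [array([0.64370828, 0.26256536, 0.012     ]), array([0.52568337, 0.26908283, 0.012     ]), array([0.53091733, 0.36734108, 0.012     ])]
hinge [0.59027878 0.31517901 0.125     ] grip [0.4556653  0.32656254 0.19024483] 0.13509394681012393 0.13506706535290153
jar [ 0.38026382 -0.10002217  0.075     ]
xfmr [0.39558251 0.0787157  0.055     ]
mm [ 0.34325617 -0.28211975  0.036     ]
spool [ 0.75169498 -0.087019    0.055     ]
mug [0.74461973 0.11568034 0.095     ]
```

```bash
cat >> h.py <<'E'
def st(target=None,yaw=None):
    o=get_obs(); R=cv2.Rodrigues(o["orientation"])[0]; p=o["tcp_pos"]; y=np.arctan2(R[1,0],R[0,0])
    print("t%.2f tcp"%o["time"],p.round(4),"yaw %.4f"%y,"F",o["contact_force"].round(1),"open %.4f"%o["opening"],"tilt",R[:,2].round(3),"q",o["joint_positions"].round(2))
    if target is not None: print("tool shift cm",(R.T@(np.array(target)-p)*100).round(2))
    if yaw is not None: print("turn deg %.2f"%(-np.degrees(yaw-y)))
E
python3 -m handwheel '6.5 3.85 -0.55 0 0;6.5 3.85 -0.55 0 0;6.5 3.85 -0.55 0 0;6.5 3.85 -0.55 0 0;6.5 3.85 -0.55 0 0;6.5 3.85 -0.55 0 0;6.5 3.85 -0.55 0 0;6.5 3.85 -0.55 0 0;6.5 3.85 -0.55 0 0;6.5 3.85 -0.55 0 0'
python3 -m handwheel '6.5 0 0 0 -6.7;6.5 0 0 0 -6.7;6.5 0 0 0 -6.7;6.5 0 0 0 -6.7;6.5 0 0 0 -6.7;6.5 0 0 0 -6.7;6.5 0 0 0 -6.7;6.5 0 0 0 -6.7;6.5 0 0 0 -6.7;6.5 0 0 0 -6.7'
python3 -c "
from h import *
st((.582,-.401,.23),.382+np.pi/2)"
```

```text
time: 1.03
tcp_pos: [0.5457, -0.4195, 0.2312]
orientation: [-3.102, -0.498, 0.0]
contact_force: [0.3, -0.2, 0.1]
opening: 0.0649
grasp_force: 0.0
time: 1.87
tcp_pos: [0.5441, -0.4206, 0.231]
orientation: [-2.305, -2.134, 0.0]
contact_force: [-1.4, 0.1, -0.5]
opening: 0.065
grasp_force: 0.0
t1.87 tcp [ 0.5441 -0.4206  0.231 ] yaw 1.4938 F [-1.4  0.1 -0.5] open 0.0650 tilt [-0.001  0.    -1.   ] q [ 0.77  0.56 -0.32  1.38  0.18  1.23  0.36]
tool shift cm [2.25 3.63 0.1 ]
turn deg -26.30
```

```bash

python3 -m handwheel '6.5 0 0 1 -6.6;6.5 0 0 1 -6.6;6.5 0 0 1 -6.6;6.5 0 0 1 -6.5;6.5 0.1 1.1 2 0;6.5 0.1 1.1 2 0;6.5 0.1 1.0 2 0;6.5 0.1 1.0 2 0;6.5 0 0 2 0;6.5 0 0 2 0'
python3 -m handwheel '6.5 0 0 1 0;6.5 0 0 1 0;6.5 0 0 1 0;6.5 0 0 1 0;6.5 0 0 0.7 0;6.5 0 0 0.5 0;6.5 0 0 0.4 0;6.5 0 0 0.3 0;6.5 0 0 0 0;6.5 0 0 0 0'
python3 - <<'E'
from h import *
st((.582,-.401,.012),.382+np.pi/2)
f=grab_frame("top");crop(f,340,140,160,130,5,"pics/t1.png")
E
```

```text
time: 2.7
tcp_pos: [0.5824, -0.4006, 0.07]
orientation: [-1.765, -2.598, -0.001]
contact_force: [-0.9, 0.2, -0.3]
opening: 0.0652
grasp_force: 0.0
time: 3.53
tcp_pos: [0.582, -0.4016, 0.0126]
orientation: [1.766, 2.598, 0.0]
contact_force: [-0.1, 0.8, -0.2]
opening: 0.0648
grasp_force: 0.0
t3.53 tcp [ 0.582  -0.4016  0.0126] yaw 1.9472 F [-0.1  0.8 -0.2] open 0.0648 tilt [ 0. -0. -1.] q [ 0.75  0.81 -0.37  1.52  0.34  0.88  0.64]
tool shift cm [0.05 0.02 0.06]
turn deg -0.32
```

View pics/t1.png

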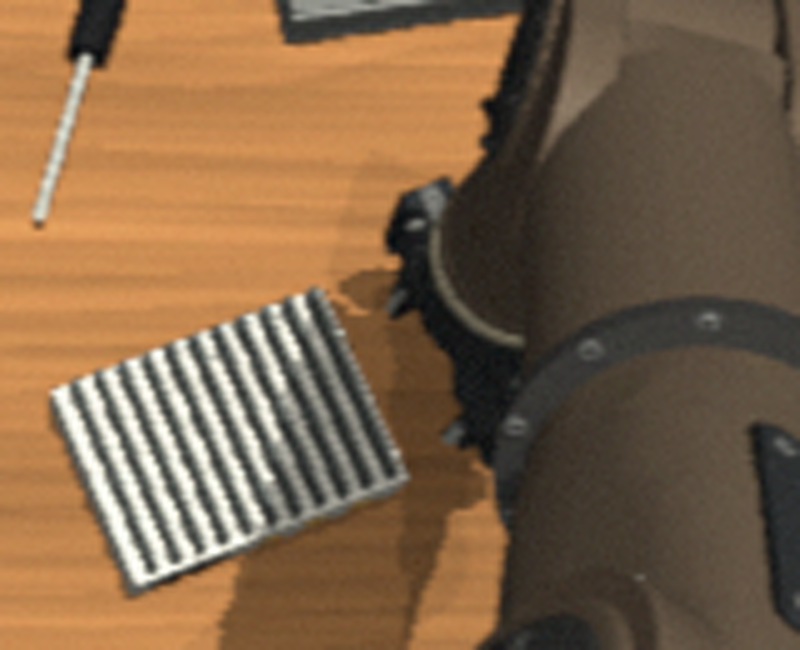

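The fingertips at (397,300) and (455,432) stand parallel to the module's right-hand face, with about 25 mm of clearance. I'll make contact and start turning it as I push.

```bash

python3 -m handwheel '6.5 0.6 0 0 0;6.5 0.6 0 0 0;6.5 0.6 0 0 0;6.5 0.5 0 0 0;6.5 0.4 0 0 0;6.5 0.3 0 0 0;6.5 0.3 0 0 0;6.5 0.4 0 0 0;6.5 0.4 0 0 0.5;6.5 0.4 0 0 0.8'
python3 -m handwheel '6.5 0.5 0 0 1;6.5 0.5 0 0 1;6.5 0.5 0 0 1;6.5 0.5 0 0 1;6.5 0.5 0 0 1;6.5 0.5 0 0 1;6.5 0.5 0 0 1;6.5 0.5 0 0 1;6.5 0.5 0 0 1;6.5 0.5 0 0 1'
python3 - <<'E'
from h import *
st(yaw=.0335+np.pi/2)
f=grab_frame("top");crop(f,300,140,160,130,5,"pics/t2.png")
E
```

```text
time: 4.42
tcp_pos: [0.5652, -0.36, 0.0125]
orientation: [1.798, 2.576, -0.001]
contact_force: [-0.1, -4.0, 2.2]
opening: 0.065
grasp_force: 1.7
time: 5.25
tcp_pos: [0.5516, -0.3111, 0.0123]
orientation: [-2.016, -2.409, 0.0]
contact_force: [0.4, -4.3, 2.9]
opening: 0.0651
grasp_force: 2.2
t5.25 tcp [ 0.5516 -0.3111  0.0123] yaw 1.7480 F [ 0.4 -4.3  2.9] open 0.0651 tilt [-0. -0. -1.] q [ 0.64  0.71 -0.32  1.73  0.3   0.75  0.35]
turn deg 8.24
```

View pics/t2.png

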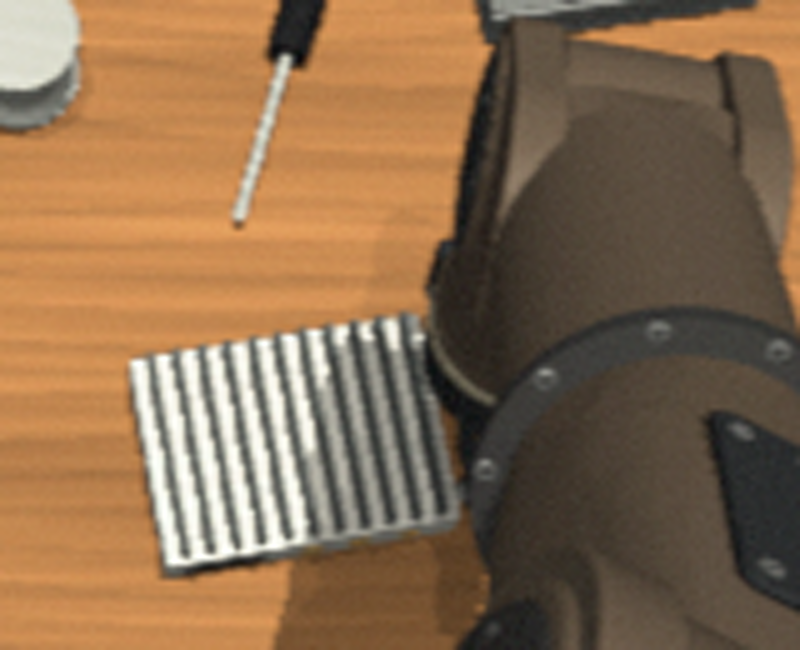

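The module turns with the pusher; its top corners are at crop pixels (132,360), (412,315), (460,525) and (167,572).

```bash

python3 - <<'E'
from h import *
f=grab_frame("top")
t,th,e=fit([(u/5+300,v/5+140) for u,v in [(132,360),(412,315),(460,525),(167,572)]],[(.055,.075),(.055,-.075),(-.055,-.075),(-.055,.075)],f,.046)
print(t,th,e); o=get_obs()["tcp_pos"]
R=np.array([[np.cos(th),-np.sin(th)],[np.sin(th),np.cos(th)]]);print("tcp in module",R.T@(o[:2]-t))
E
```

```text
[ 0.5345374  -0.22609055] 0.17647416322898488 0.0034649711211621192
tcp in module [ 0.00223289 -0.0852315 ]
```

```bash

python3 -m handwheel '6.5 0.5 0.1 0 1;6.5 0.5 0.1 0 1;6.5 0.5 0.1 0 1;6.5 0.5 0.1 0 1.1;6.5 0.5 0.1 0 1;6.5 0.5 0.1 0 1;6.5 0.5 0.1 0 1.1;6.5 0.5 0.1 0 1;6.5 0.6 0.13 0 0;6.5 0.7 0.16 0 0'
python3 -m handwheel '6.5 0.8 0.18 0 0;6.5 0.8 0.18 0 0;6.5 0.8 0.18 0 0;6.5 0.8 0.18 0 0;6.5 0.8 0.18 0 0;6.5 0.8 0.18 0 0;6.5 0.8 0.18 0 0;6.5 0.8 0.18 0 0;6.5 0.7 0.16 0 0;6.5 0.6 0.14 0 0'
python3 - <<'E'
from h import *
st(yaw=.0335+np.pi/2)
f=grab_frame("top");crop(f,210,160,150,110,5,"pics/t3.png")
E
```

```text
time: 6.18
tcp_pos: [0.5574, -0.2574, 0.0122]
orientation: [-2.181, -2.261, 0.0]
contact_force: [-0.4, -2.9, -0.7]
opening: 0.0652
grasp_force: 1.3
time: 7.02
tcp_pos: [0.5723, -0.1793, 0.0123]
orientation: [-2.181, -2.261, -0.0]
contact_force: [-0.8, -2.7, -1.2]
opening: 0.0648
grasp_force: 1.3
t7.02 tcp [ 0.5723 -0.1793  0.0123] yaw 1.6072 F [-0.8 -2.7 -1.2] open 0.0648 tilt [-0.  0. -1.] q [ 0.4   0.67 -0.27  1.82  0.26  0.69  0.02]
turn deg 0.17
```

View pics/t3.png

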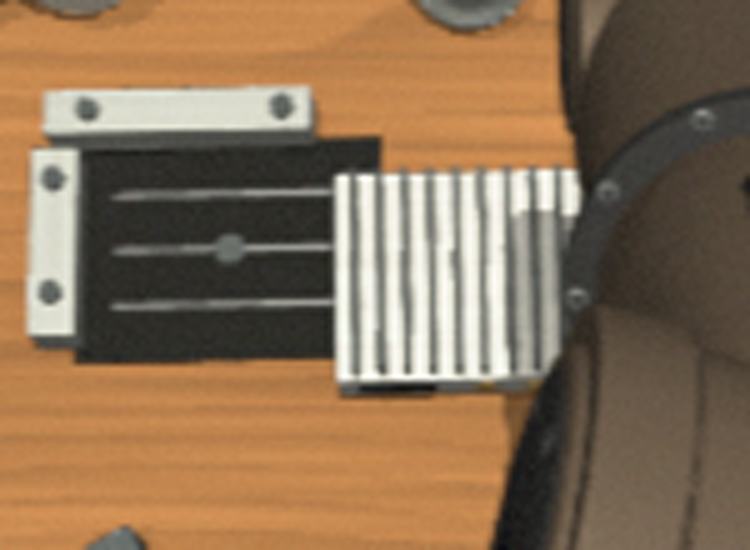

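The module is square to the nest and already overlaps the mat's right edge. Its corners are at crop pixels (335,177), (338,383) and (578,170).

```bash
cat >> h.py <<'E'
N=np.array([.5921,.0356]); TN=.0335
RN=np.array([[np.cos(TN),-np.sin(TN)],[np.sin(TN),np.cos(TN)]])
def n2w(x,y): return N+RN@np.array([x,y])
def w2n(p): return RN.T@(np.array(p)[:2]-N)
E
python3 - <<'E'
from h import *
f=grab_frame("top")
t,th,e=fit([(u/5+210,v/5+160) for u,v in [(335,177),(578,170),(338,383)]],[(.055,.075),(.055,-.075),(-.055,.075)],f,.046)
print("module in nest mm",w2n(t)*1e3,th-TN,e,"tcp in nest",w2n(get_obs()["tcp_pos"])*1e3)
E
```

```text
module in nest mm [ -28.12639262 -124.16829627] 0.049851287762218685 0.016190957783185245 tcp in nest [ -26.6060288 -213.0544209]
```

```bash

python3 - <<'E'
from h import *
f=grab_frame("top")
for u,v,q in [(335,177,(.055,.075)),(338,383,(-.055,.075))]:
    print((w2n(back(f,(u/5+210,v/5+160),.046))-np.array(q))*1e3)
E
```

```text
[ -30.71150538 -132.06395538]
[ -27.77455021 -132.83468221]
```

```bash

python3 -m handwheel '6.5 0.8 0.13 0 0;6.5 0.8 0.13 0 0;6.5 0.8 0.13 0 0;6.5 0.8 0.13 0 0;6.5 0.8 0.13 0 0;6.5 0.8 0.13 0 0;6.5 0.8 0.13 0 0;6.5 0.8 0.13 0 0;6.5 0.8 0.13 0 0;6.5 0.8 0.13 0 0'
python3 -m handwheel '6.5 0.7 0.1 0 0;6.5 0.6 0.1 0 0;6.5 0.5 0.1 0 0;6.5 0.4 0.1 0 0;6.5 0.3 0 0 0;6.5 0.2 0 0 0;6.5 0.15 0 0 0;6.5 0.1 0 0 0;6.5 0.1 0 0 0;6.5 0.1 0 0 0'
python3 - <<'E'
from h import *
st(yaw=.0335+np.pi/2)
print(w2n(get_obs()["tcp_pos"])*1e3)
E
```

```text
time: 8.0
tcp_pos: [0.5823, -0.0991, 0.0124]
orientation: [2.181, 2.261, -0.0]
contact_force: [0.1, -3.6, 1.1]
opening: 0.0651
grasp_force: 1.7
time: 8.83
tcp_pos: [0.5851, -0.0685, 0.0123]
orientation: [2.181, 2.26, -0.0]
contact_force: [-0.2, -3.5, 1.7]
opening: 0.065
grasp_force: 1.8
t8.83 tcp [ 0.5851 -0.0685  0.0123] yaw 1.6063 F [-0.2 -3.5  1.7] open 0.0650 tilt [ 0. -0. -1.] q [ 0.21  0.65 -0.26  1.85  0.26  0.67 -0.17]
turn deg 0.12
[ -10.47260417 -103.80796257]
```

```bash

python3 -m handwheel '6.5 0.2 0 0 0.1;6.5 0.2 0 0 0;6.5 0.2 0 0 0;6.5 0.15 0 0 0;6.5 0.1 0 0 0;6.5 0.1 0 0 0;6.5 0.1 0 0 0;6.5 0.1 0 0 0;6.5 0.1 0 0 0;6.5 0.1 0 0 0'
python3 -m handwheel '6.5 0.1 0 0 0;6.5 0.05 0 0 0;6.5 0.05 0 0 0;6.5 0.05 0 0 0;6.5 0.05 0 0 0;6.5 0.05 0 0 0;6.5 0 0 0 0;6.5 0 0 0 0;6.5 0 0 0 0;6.5 0 0 0 0'
python3 - <<'E'
from h import *
st(yaw=.0335+np.pi/2)
print(w2n(get_obs()["tcp_pos"])*1e3)
E
```

```text
time: 9.67
tcp_pos: [0.5846, -0.0548, 0.0123]
orientation: [2.183, 2.259, -0.0]
contact_force: [-0.7, -3.8, 1.6]
opening: 0.065
grasp_force: 1.9
time: 10.5
tcp_pos: [0.5845, -0.0511, 0.0123]
orientation: [2.183, 2.259, 0.0]
contact_force: [-0.0, -2.7, 2.0]
opening: 0.0652
grasp_force: 1.5
t10.50 tcp [ 0.5845 -0.0511  0.0123] yaw 1.6051 F [-0.  -2.7  2. ] open 0.0652 tilt [ 0.  0. -1.] q [ 0.18  0.65 -0.26  1.85  0.25  0.67 -0.2 ]
turn deg 0.05
[-10.48394235 -86.43344054]
```

```bash

python3 -m handwheel '6.5 0.04 0 0 0;6.5 0.04 0 0 0;6.5 0.04 0 0 0;6.5 0.04 0 0 0;6.5 0.04 0 0 0;6.5 0.04 0 0 0;6.5 0 0 0 0;6.5 0 0 0 0;6.5 0 0 0 0;6.5 0 0 0 0'

```

```text
time: 11.33
tcp_pos: [0.5844, -0.0487, 0.0123]
orientation: [-2.183, -2.259, -0.0]
contact_force: [0.3, -3.4, 1.8]
opening: 0.0649
grasp_force: 1.7
```

```bash

python3 -m handwheel '6.5 0.04 0 0 0;6.5 0.04 0 0 0;6.5 0.04 0 0 0;6.5 0.04 0 0 0;6.5 0.04 0 0 0;6.5 0.04 0 0 0;6.5 0 0 0 0;6.5 0 0 0 0;6.5 0 0 0 0;6.5 0 0 0 0'

```

```text
time: 12.17
tcp_pos: [0.5843, -0.0467, 0.0123]
orientation: [2.183, 2.259, -0.0]
contact_force: [0.2, -4.9, 3.1]
opening: 0.0651
grasp_force: 2.5
```

```bash

python3 -m handwheel '6.5 0.03 0 0 0;6.5 0.03 0 0 0;6.5 0.03 0 0 0;6.5 0.03 0 0 0;6.5 0 0 0 0;6.5 0 0 0 0;6.5 0 0 0 0;6.5 0 0 0 0;6.5 0 0 0 0;6.5 0 0 0 0'

```

```text
time: 13.0
tcp_pos: [0.5842, -0.0467, 0.0123]
orientation: [2.184, 2.257, -0.002]
contact_force: [-0.8, -8.5, 2.6]
opening: 0.0651
grasp_force: 4.0
```

```bash

python3 -m handwheel '6.5 -0.5 0 0 0;6.5 -0.8 0 0 0;6.5 -0.7 0 0 0;6.5 0 0 -2 0;6.5 0 0 -3 0;6.5 0 0 -3 0;6.5 0 0 -1 0;6.5 1.5 -1.2 0 0;6.5 2.5 -2 0 0;6.5 2.5 -2 0 0'
python3 -m handwheel '6.5 2.5 -2 0 0;6.5 1.5 -1 0 0;6.5 0 0 0 7;6.5 0 0 0 7;6.5 0 0 0 7;6.5 0 0 0 7;6.5 0 0 0 7;6.5 0 0 0 7;6.5 0 0 0 7;6.5 0 0 0 7'
python3 -m handwheel '6.5 0 0 0 7;6.5 0 0 0 7;6.5 0 0 0 7;6.5 0 0 0 7;6.5 0 0 0 6;6.5 0 0 1 0;6.5 0 0 1 0;6.5 0 0 0 0;6.5 0 0 0 0;6.5 0 0 0 0'
python3 - <<'E'
from h import *
st((*n2w(-.093,.003),.0125),yaw=.0335)
E
```

```text
time: 13.83
tcp_pos: [0.5304, -0.0023, 0.1022]
orientation: [2.185, 2.256, 0.001]
contact_force: [-0.2, 0.6, 0.2]
opening: 0.0648
grasp_force: 0.0
time: 14.67
tcp_pos: [0.4992, 0.0368, 0.102]
orientation: [-2.991, -0.961, 0.001]
contact_force: [-0.9, 0.0, 0.3]
opening: 0.0653
grasp_force: 0.0
time: 15.5
tcp_pos: [0.4992, 0.0368, 0.0819]
orientation: [3.141, 0.056, -0.001]
contact_force: [-0.1, -0.5, -0.1]
opening: 0.0652
grasp_force: 0.0
t15.50 tcp [0.4992 0.0368 0.0819] yaw 0.0357 F [-0.1 -0.5 -0.1] open 0.0652 tilt [-0.001 -0.    -1.   ] q [-0.23  0.42  0.06  2.04 -0.04  0.68 -1.68]
tool shift cm [-0.01  0.13  6.94]
turn deg 0.13
```

```bash

python3 -m handwheel '6.5 0 0.1 1.5 0.1;6.5 0 0 1.5 0;6.5 0 0 1.5 0;6.5 0 0 1.2 0;6.5 0 0 0.8 0;6.5 0 0 0.4 0;6.5 0.2 0 0 0;6.5 0.2 0 0 0;6.5 0.2 0 0 0;6.5 0.2 0 0 0'
python3 -m handwheel '6.5 0.15 0 0 0;6.5 0.15 0 0 0;6.5 0.15 0 0 0;6.5 0.15 0 0 0;6.5 0.15 0 0 0;6.5 0.15 0 0 0;6.5 0.1 0 0 0;6.5 0.1 0 0 0;6.5 0.1 0 0 0;6.5 0.1 0 0 0'
python3 - <<'E'
from h import *
st(yaw=.0335)
print(w2n(get_obs()["tcp_pos"])*1e3)
f=grab_frame("top");crop(f,200,160,110,110,5,"pics/t4.png")
E
```

```text
time: 16.33
tcp_pos: [0.5083, 0.0362, 0.014]
orientation: [-3.141, -0.051, -0.002]
contact_force: [0.2, -0.9, 0.8]
opening: 0.0653
grasp_force: 0.0
time: 17.17
tcp_pos: [0.5205, 0.0366, 0.0133]
orientation: [3.141, 0.051, -0.0]
contact_force: [-0.4, 0.3, -0.2]
opening: 0.0649
grasp_force: 0.0
t17.17 tcp [0.5205 0.0366 0.0133] yaw 0.0325 F [-0.4  0.3 -0.2] open 0.0649 tilt [-0. -0. -1.] q [-0.21  0.56  0.05  2.04 -0.05  0.55 -1.66]
turn deg -0.06
[-71.54507417   3.35299846]
```

View pics/t4.png

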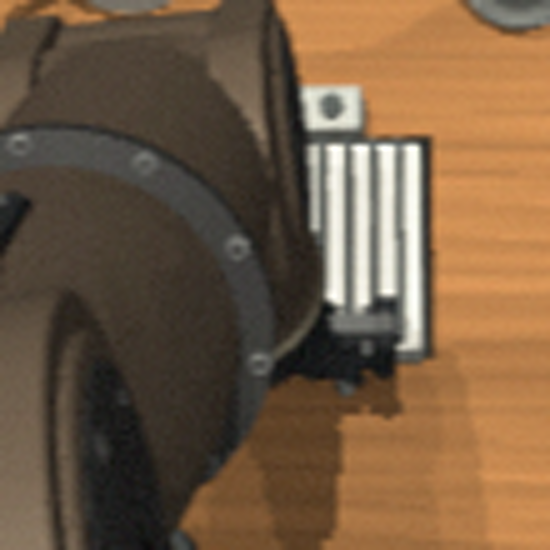

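The module's right edge shows at column 425, against the mat's edge, with the back stop just above it. There is no contact yet, so I'll continue slowly.

```bash

python3 -m handwheel '6.5 0.06 0 0 0;6.5 0.06 0 0 0;6.5 0.06 0 0 0;6.5 0.06 0 0 0;6.5 0.06 0 0 0;6.5 0.06 0 0 0;6.5 0 0 0 0;6.5 0 0 0 0;6.5 0 0 0 0;6.5 0 0 0 0'

```

```text
time: 18.05
tcp_pos: [0.5243, 0.0366, 0.0133]
orientation: [3.141, 0.051, 0.001]
contact_force: [-0.8, -0.0, -1.1]
opening: 0.0655
grasp_force: 0.8
```

```bash

python3 -m handwheel '6.5 0.06 0 0 0;6.5 0.06 0 0 0;6.5 0.06 0 0 0;6.5 0.06 0 0 0;6.5 0.06 0 0 0;6.5 0.06 0 0 0;6.5 0 0 0 0;6.5 0 0 0 0;6.5 0 0 0 0;6.5 0 0 0 0'

```

```text
time: 18.88
tcp_pos: [0.5278, 0.0368, 0.0133]
orientation: [3.141, 0.051, 0.001]
contact_force: [-3.2, 0.6, 0.2]
opening: 0.0649
grasp_force: 1.4
```

```bash

python3 -m handwheel '6.5 0.05 0 0 0;6.5 0.05 0 0 0;6.5 0.05 0 0 0;6.5 0.05 0 0 0;6.5 0.05 0 0 0;6.5 0.05 0 0 0;6.5 0 0 0 0;6.5 0 0 0 0;6.5 0 0 0 0;6.5 0 0 0 0'

```

```text
time: 19.72
tcp_pos: [0.5285, 0.0368, 0.013]
orientation: [3.141, 0.051, -0.006]
contact_force: [-9.7, -0.0, 6.1]
opening: 0.065
grasp_force: 5.0
```

```bash

python3 -m handwheel '6.5 0.04 0 0 0;6.5 0.04 0 0 0;6.5 0.04 0 0 0;6.5 0 0 0 0;6.5 0 0 0 0;6.5 0 0 0 0;6.5 0 0 0 0;6.5 0 0 0 0;6.5 0 0 0 0;6.5 0 0 0 0'
python3 -m handwheel '6.5 0 0 0 0;6.5 0 0 0 0;6.5 0 0 0 0;6.5 -0.1 0 0 0;6.5 -0.2 0 0 0;6.5 -0.5 0 0 0;6.5 -1 0 0 0;6.5 -1 0 0 0;6.5 0 0 -2 0;6.5 0 0 -3 0'
python3 -m handwheel '6.5 0 0 -3 0;6.5 0 0 -3 0;6.5 0 0 -3 0;6.5 0 0 -3 0;6.5 -1.5 0 -3 0;6.5 -1.5 0 0 0;6.5 -1.5 0 0 0;6.5 0 0 0 0;6.5 0 0 0 0;6.5 0 0 0 0'
python3 - <<'E'
from h import *
st()
a=grab_frame("top")["color"][160:230,200:300];b=grab_frame("wrist")["color"]
im=np.zeros((480+0,800,3),np.uint8); im[:360,:480]=cv2.resize(b,(480,360)); im[:224,480:800]=cv2.resize(a,(320,224),interpolation=2)
cv2.imwrite("pics/t5.png",im); cv2.imwrite("pics/w5.png",b)
E
```

```text
time: 20.55
tcp_pos: [0.5285, 0.0368, 0.0128]
orientation: [3.141, 0.051, -0.009]
contact_force: [-12.3, -0.4, 9.1]
opening: 0.0649
grasp_force: 6.6
time: 21.38
tcp_pos: [0.5006, 0.0357, 0.0618]
orientation: [3.14, 0.051, -0.008]
contact_force: [1.4, 0.1, 0.6]
opening: 0.0653
grasp_force: 0.0
time: 22.22
tcp_pos: [0.4592, 0.0346, 0.2132]
orientation: [-3.141, -0.051, -0.001]
contact_force: [-0.1, 0.3, 0.6]
opening: 0.0651
grasp_force: 0.0
t22.22 tcp [0.4592 0.0346 0.2132] yaw 0.0325 F [-0.1  0.3  0.6] open 0.0651 tilt [ 0.001  0.    -1.   ] q [-0.25  0.18  0.07  1.99 -0.02  0.97 -1.71]
```

View pics/t5.png

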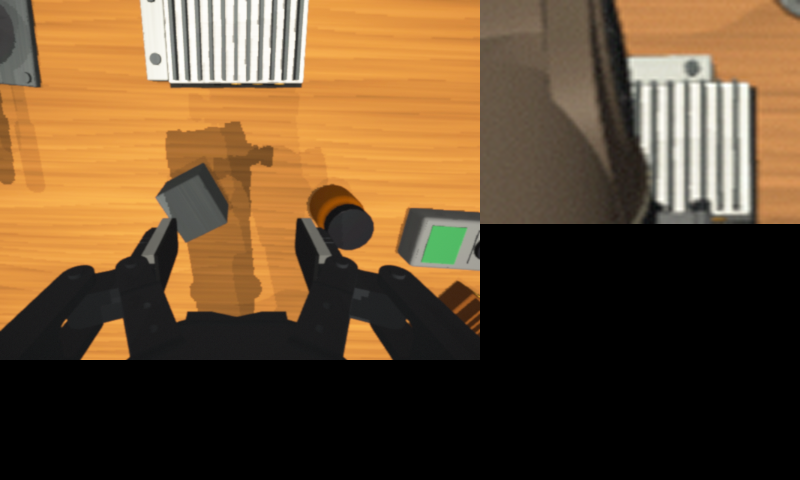

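The wrist view shows the side stop meeting the module's left face at about (165,80), with the gap not resolvable at this size; I'll enlarge it.

```bash
python3 - <<'E'
import cv2
b=cv2.imread("pics/w5.png"); cv2.imwrite("pics/w5c.png",cv2.resize(b[0:125,180:420],(768,400),interpolation=cv2.INTER_CUBIC))
E
```

```text
(no output)
```

View pics/w5c.png

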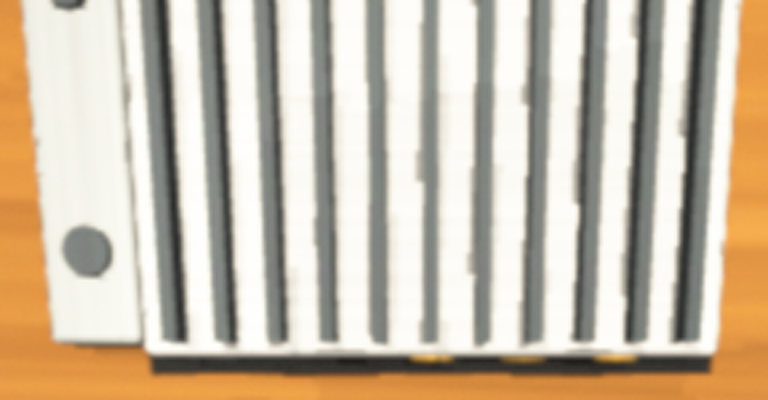

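The crop shows only a thin dark line between the stop (right edge about column 141 at row 335) and the module (left edge about column 146). I'll turn this into a gap.

```bash
python3 - <<'E'
from h import *
f=grab_frame("wrist")
g=lambda u,v,z:(w2n(back(f,(u/3.2+180,v/3.2),z))*1e3).round(1)
print("stop R edge",g(121,20,.03),g(141,338,.03),"stop L",g(24,20,.03),g(53,338,.03))
print("mod L",g(127,20,.046),g(149,350,.046),"mod R",g(740,20,.046),g(717,350,.046))
E
```

```text
stop R edge [24.3 78.3] [-48.4  79. ] stop L [ 24.3 101.8] [-48.4 101.9]
mod L [20.4 73.3] [-51.5  73.5] mod R [ 20.3 -67.5] [-51.7 -67.3]
```

```bash
python3 - <<'E'
from h import *
f=grab_frame("wrist")
R=cv2.Rodrigues(f["rvec"])[0];print("cam",-R.T@f["tvec"])
g=lambda u,v,z:(w2n(back(f,(u/3.2+180,v/3.2),z))*1e3).round(1)
for z in(.026,.03,.034,.046):print(z,"mod L",g(127,20,z),g(149,350,z),"mod R",g(740,20,z),g(717,350,z))
E
```

```text
cam [0.53709028 0.03698616 0.3553772 ]
0.026 mod L [25.2 77.7] [-51.4  78. ] mod R [ 25. -72.] [-51.6 -71.9]
0.03 mod L [24.2 76.8] [-51.4  77.1] mod R [ 24.  -71.1] [-51.6 -71. ]
0.034 mod L [23.2 75.9] [-51.5  76.2] mod R [ 23.1 -70.2] [-51.7 -70.1]
0.046 mod L [20.3 73.2] [-51.6  73.5] mod R [ 20.2 -67.5] [-51.8 -67.4]
```

The side gap is 0–1 mm, within measuring error. I'll nudge the side once more to be sure and then make the final push on the back face.

```bash

python3 -m handwheel '6.5 2.5 2 0 0;6.5 2.5 2 0 0;6.5 2.5 2 0 0;6.5 2.5 2 0 0;6.5 2.6 2.1 0 0;6.5 0 0 0 -7;6.5 0 0 0 -7;6.5 0 0 0 -7;6.5 0 0 0 -7;6.5 0 0 0 -7'
python3 -m handwheel '6.5 0 0 0 -7;6.5 0 0 0 -7;6.5 0 0 0 -7;6.5 0 0 0 -7;6.5 0 0 1 -7;6.5 0 0 2 -7;6.5 0 0 3 -7;6.5 0 0 3 -6;6.5 0 0 2 0;6.5 0 0 1 0'
python3 - <<'E'
from h import *
st((.5885,-.062,.0125),yaw=.0335+np.pi/2)
E
```

```text
time: 23.25
tcp_pos: [0.5884, -0.0624, 0.2127]
orientation: [-2.977, -1.002, 0.001]
contact_force: [-0.2, -0.2, -0.6]
opening: 0.065
grasp_force: 0.0
time: 24.08
tcp_pos: [0.5865, -0.0625, 0.0899]
orientation: [-2.183, -2.254, 0.004]
contact_force: [-0.3, -0.0, 0.4]
opening: 0.0649
grasp_force: 0.0
t24.08 tcp [ 0.5865 -0.0625  0.0899] yaw 1.6030 F [-0.3 -0.   0.4] open 0.0649 tilt [-0.005  0.    -1.   ] q [ 0.16  0.54 -0.2   1.8   0.14  0.82 -0.08]
tool shift cm [0.04 0.24 7.74]
turn deg -0.07
```

```bash

python3 -m handwheel '6.5 0 0.2 2 0;6.5 0 0 2 0;6.5 0 0 1.5 0;6.5 0 0 1 0;6.5 0 0 0.7 0;6.5 0 0 0.5 0;6.5 0.3 0 0 0;6.5 0.3 0 0 0;6.5 0.3 0 0 0;6.5 0.2 0 0 0'
python3 -m handwheel '6.5 0.1 0 0 0;6.5 0.05 0 0 0;6.5 0.05 0 0 0;6.5 0.05 0 0 0;6.5 0.05 0 0 0;6.5 0.05 0 0 0;6.5 0.05 0 0 0;6.5 0.05 0 0 0;6.5 0.03 0 0 0;6.5 0 0 0 0'

```

```text
time: 24.92
tcp_pos: [0.5903, -0.0504, 0.0171]
orientation: [2.184, 2.257, 0.002]
contact_force: [-0.4, 0.6, -0.5]
opening: 0.065
grasp_force: 0.0
time: 25.75
tcp_pos: [0.5896, -0.0466, 0.0163]
orientation: [2.185, 2.257, -0.0]
contact_force: [0.9, -0.6, -0.8]
opening: 0.0647
grasp_force: 0.3
```

```bash

python3 -m handwheel '6.5 0.04 0 0 0;6.5 0.04 0 0 0;6.5 0.04 0 0 0;6.5 0.04 0 0 0;6.5 0.04 0 0 0;6.5 0.04 0 0 0;6.5 0 0 0 0;6.5 0 0 0 0;6.5 0 0 0 0;6.5 0 0 0 0'

```

```text
time: 26.58
tcp_pos: [0.5895, -0.0465, 0.0163]
orientation: [2.186, 2.254, -0.003]
contact_force: [0.6, -9.4, 0.7]
opening: 0.0649
grasp_force: 4.1
```

```bash

python3 -m handwheel '6.5 -0.5 0 0 0;6.5 -0.8 0 0 0;6.5 -0.7 0 0 0;6.5 0 0 -2 0;6.5 0 0 -3 0;6.5 0 0 -3 0;6.5 0 0 -1 0;6.5 1.6 -1.3 0 0;6.5 2.5 -2.1 0 0;6.5 2.5 -2.1 0 0'
python3 -m handwheel '6.5 2.5 -2.1 0 0;6.5 1.5 -1 0 0;6.5 0 0 0 7;6.5 0 0 0 7;6.5 0 0 0 7;6.5 0 0 0 7;6.5 0 0 0 7;6.5 0 0 0 7;6.5 0 0 0 7;6.5 0 0 0 7'
python3 -m handwheel '6.5 0 0 0 7;6.5 0 0 0 7;6.5 0 0 1 7;6.5 0 0 1 7;6.5 0 0 1.5 6;6.5 0 0 1.5 0;6.5 0 0 1.5 0;6.5 0 0 1.2 0;6.5 0 0 1 0;6.5 0 0 0 0'
python3 - <<'E'
from h import *
st((.5285,.0368,.013),yaw=.0335)
E
```

```text
time: 27.42
tcp_pos: [0.5328, -0.0002, 0.1064]
orientation: [2.187, 2.254, 0.001]
contact_force: [0.0, 1.1, 0.1]
opening: 0.065
grasp_force: 0.0
time: 28.25
tcp_pos: [0.5007, 0.039, 0.1062]
orientation: [-2.992, -0.958, -0.0]
contact_force: [0.4, -0.5, 0.1]
opening: 0.0653
grasp_force: 0.0
time: 29.08
tcp_pos: [0.4996, 0.0388, 0.0176]
orientation: [3.141, 0.051, -0.004]
contact_force: [-1.2, 0.4, -0.1]
opening: 0.065
grasp_force: 0.0
t29.08 tcp [0.4996 0.0388 0.0176] yaw 0.0324 F [-1.2  0.4 -0.1] open 0.0650 tilt [-0.003 -0.    -1.   ] q [-0.28  0.53  0.13  2.09 -0.13  0.53 -1.59]
tool shift cm [2.88 0.3  0.45]
turn deg -0.06
```

```bash

python3 -m handwheel '6.5 0.3 0.1 0.2 0;6.5 0.4 0.1 0.2 0;6.5 0.4 0 0 0;6.5 0.4 0 0 0;6.5 0.4 0 0 0;6.5 0.3 0 0 0;6.5 0.2 0 0 0;6.5 0.1 0 0 0;6.5 0.05 0 0 0;6.5 0.05 0 0 0'
python3 -m handwheel '6.5 0.05 0 0 0;6.5 0.05 0 0 0;6.5 0.05 0 0 0;6.5 0.05 0 0 0;6.5 0.05 0 0 0;6.5 0.05 0 0 0;6.5 0.05 0 0 0;6.5 0.05 0 0 0;6.5 0 0 0 0;6.5 0 0 0 0'

```

```text
time: 29.92
tcp_pos: [0.5267, 0.038, 0.0153]
orientation: [3.141, 0.051, -0.0]
contact_force: [-0.1, 0.3, -0.2]
opening: 0.0651
grasp_force: 0.0
time: 30.75
tcp_pos: [0.5285, 0.0379, 0.0149]
orientation: [3.141, 0.051, -0.007]
contact_force: [-7.7, 0.0, 3.9]
opening: 0.0649
grasp_force: 3.8
```

Raising it to about 14 N and holding.

```bash

python3 -m handwheel '6.5 0.05 0 0 0;6.5 0.05 0 0 0;6.5 0.05 0 0 0;6.5 0.05 0 0 0;6.5 0 0 0 0;6.5 0 0 0 0;6.5 0 0 0 0;6.5 0 0 0 0;6.5 0 0 0 0;6.5 0 0 0 0'
python3 -m handwheel '6.5 0.03 0 0 0;6.5 0.03 0 0 0;6.5 0 0 0 0;6.5 0 0 0 0;6.5 0 0 0 0;6.5 0 0 0 0;6.5 0 0 0 0;6.5 0 0 0 0;6.5 0 0 0 0;6.5 0 0 0 0'
python3 -c "
from h import *
st()"
```

```text
time: 31.58
tcp_pos: [0.5284, 0.0379, 0.0145]
orientation: [3.141, 0.051, -0.012]
contact_force: [-12.8, 0.0, 9.1]
opening: 0.0647
grasp_force: 6.5
time: 32.42
tcp_pos: [0.5284, 0.0379, 0.0145]
orientation: [3.141, 0.051, -0.014]
contact_force: [-14.4, 0.1, 9.8]
opening: 0.0649
grasp_force: 7.5
t32.42 tcp [0.5284 0.0379 0.0145] yaw 0.0327 F [-14.4   0.1   9.8] open 0.0649 tilt [-0.009 -0.001 -1.   ] q [-0.27  0.57  0.13  2.01 -0.13  0.57 -1.58]
```

```bash

python3 -m handwheel '6.5 -0.1 0 0 0;6.5 -0.2 0 0 0;6.5 -0.5 0 0 0;6.5 -0.9 0 0 0;6.5 -0.9 0 0 0;6.5 0 0 -2 0;6.5 0 0 -3 0;6.5 0 0 -4 0;0 0 0 -4 0;0 0 0 -4 0'
python3 -m handwheel '0 0 0 -4 0;0 0 0 -4 0;0 0 0 -1 0;0 -0.6 -2 0 0;0 -0.6 -3 0 0;0 -0.5 -3 0 0;0 -0.5 -3 0 0;0 -0.5 -3 0 0;0 -0.5 -3 0 0;0 -0.5 -3 0 0'
python3 -m handwheel '0 -0.5 -3 0 0;0 -0.3 -2 0 0;0 0 -1.4 0 0;0 0 0 0 0;0 0 0 0 0;0 0 0 0 0;0 0 0 0 0;0 0 0 0 0;0 0 0 0 0;0 0 0 0 0'
python3 - <<'E'
from h import *
st((.4485,.329,.23),yaw=.0327)
f=grab_frame("wrist"); cv2.imwrite("pics/w6.png",f["color"]); np.save("w6.npy",f)
R=cv2.Rodrigues(f["rvec"])[0];print("cam",-R.T@f["tvec"])
# silver lever / black grip profile across y at several radii, lever fully up
g=cv2.cvtColor(f["color"],6)
for r in (.06,.08,.11,.13,.15,.17,.19):
    x=.590-r*np.cos(.45); z=.125+r*np.sin(.45)
    ys=np.arange(.285,.37,.004); uv=proj(f,[(x,y,z) for y in ys]).round().astype(int)
    print(r,uv[0],uv[-1],[int(g[v,u]) if 0<=u<640 and 0<=v<480 else -1 for u,v in uv])
E
```

```text
time: 33.25
tcp_pos: [0.5063, 0.0372, 0.187]
orientation: [3.141, 0.051, -0.0]
contact_force: [0.6, 0.0, -1.0]
opening: 0.0419
grasp_force: 0.0
time: 34.08
tcp_pos: [0.4629, 0.2372, 0.2751]
orientation: [-3.141, -0.051, -0.0]
contact_force: [0.6, 0.0, -0.6]
opening: 0.0004
grasp_force: 0.0
time: 34.92
tcp_pos: [0.4541, 0.2992, 0.2754]
orientation: [-3.141, -0.05, -0.0]
contact_force: [-0.0, -0.1, -0.2]
opening: 0.0001
grasp_force: 0.0
t34.92 tcp [0.4541 0.2992 0.2754] yaw 0.0315 F [-0.  -0.1 -0.2] open 0.0001 tilt [ 0.  0. -1.] q [-0.72  0.27  0.05  1.71 -0.01  1.16 -2.21]
tool shift cm [-0.47 -3.    4.54]
turn deg -0.07
cam [0.531775   0.30149692 0.41780914]
0.06 [339 108] [216 104] [135, 136, 137, 137, 118, 120, 120, 135, 123, 216, 235, 224, 144, 145, 136, 137, 133, 169, 167, 167, 167, 164]
0.08 [339 136] [214 132] [155, 155, 155, 155, 134, 131, 146, 149, 147, 202, 234, 232, 184, 162, 162, 162, 164, 164, 167, 165, 166, 167]
0.11 [338 179] [211 175] [177, 177, 178, 121, 100, 101, 96, 111, 28, 36, 36, 36, 36, 42, 94, 179, 183, 183, 184, 181, 182, 182]
0.13 [337 209] [209 205] [157, 107, 108, 110, 111, 111, 111, 131, 32, 34, 37, 37, 37, 34, 48, 131, 130, 128, 129, 187, 187, 187]
0.15 [337 239] [207 235] [111, 110, 132, 129, 111, 108, 122, 129, 53, 36, 38, 39, 40, 38, 34, 181, 180, 181, 182, 179, 182, 180]
0.17 [336 270] [205 266] [126, 124, 127, 127, 126, 126, 124, 126, 121, 27, 33, 33, 32, 35, 33, 184, 187, 187, 188, 189, 189, 190]
0.19 [336 302] [203 298] [31, 112, 112, 27, 98, 112, 97, 31, 31, 28, 38, 39, 41, 39, 36, 98, 181, 180, 181, 182, 182, 182]
```

```bash

python3 -m handwheel '0 -0.2 -1 0 0;0 -0.2 -1 0 0;0 -0.1 -1 0 0;0 0 0 1.5 0;0 0 0 2 0;0 0 0 1 0;0 0 0 0.5 0;0 0 0 0.5 0;0 0 0 0.5 0;0 0 0 0.5 0'
python3 -m handwheel '0 0 0 1 0;0 0 0 1 0;0 0 0 1 0;0 0 0 1 0;0 0 0 1 0;0 0 0 1 0;0 0 0 1 0;0 0 0 1 0;0 0 0 0.5 0;0 0 0 0 0'
python3 - <<'E'
from h import *
st((.4485,.329,.091))
E
```

```text
time: 35.8
tcp_pos: [0.4483, 0.33, 0.2106]
orientation: [-3.14, -0.051, -0.001]
contact_force: [0.3, 0.2, 2.4]
opening: 0.0005
grasp_force: 1.5
time: 36.63
tcp_pos: [0.4467, 0.3301, 0.1243]
orientation: [-3.141, -0.052, 0.003]
contact_force: [-5.8, 0.0, 9.4]
opening: -0.0003
grasp_force: 4.6
t36.63 tcp [0.4467 0.3301 0.1243] yaw 0.0334 F [-5.8  0.   9.4] open -0.0003 tilt [-0.002  0.    -1.   ] q [-0.75  0.44  0.02  1.87 -0.01  0.84 -2.26]
tool shift cm [0.19 0.12 3.33]
```

```bash

python3 -m handwheel '0 0 0 0.6 0;0 0 0 0.7 0;0 0 0 0.7 0;0 0 0 0.6 0;0 0 0 0.4 0;0 0 0 0.3 0;0 0 0 0.2 0;0 0 0 0.1 0;0 0 0 0 0;0 0 0 0 0'
python3 - <<'E'
from h import *
st()
E
```

```text
time: 37.47
tcp_pos: [0.4502, 0.3302, 0.0905]
orientation: [-3.139, -0.05, -0.007]
contact_force: [1.9, -1.3, 13.1]
opening: -0.0002
grasp_force: 5.6
t37.47 tcp [0.4502 0.3302 0.0905] yaw 0.0316 F [ 1.9 -1.3 13.1] open -0.0002 tilt [ 0.004  0.002 -1.   ] q [-0.74  0.48  0.02  1.9  -0.01  0.76 -2.26]
```

```bash

python3 -m handwheel '0 0 0 0.1 0;0 0 0 0.1 0;0 0 0 0.1 0;0 0 0 0.1 0;0 0 0 0 0;0 0 0 0 0;0 0 0 0 0;0 0 0 0 0;0 0 0 0 0;0 0 0 0 0'

```

```text
time: 38.3
tcp_pos: [0.4509, 0.3302, 0.0884]
orientation: [-3.138, -0.049, -0.009]
contact_force: [-2.0, -5.6, 32.0]
opening: -0.0003
grasp_force: 15.3
```

```bash

python3 -m handwheel '0 0 0 -0.4 0;0 0 0 -1 0;0 0 0 -1.5 0;0 0 0 -1.6 0;0 0 0 -1.6 0;0 0 0 -1.6 0;0 0 0 -1.6 0;0 0 0 -1.6 0;0 0 0 -1.6 0;0 0 0 -1.4 0'
python3 - <<'E'
from h import *
st()
f=grab_frame("side"); np.save("s1.npy",f); cv2.imwrite("pics/s1.png",f["color"])
g=cv2.cvtColor(f["color"],6)
for a in(.45,.35,.25):  # darkness above/below grip axis at r=.19 & .11
  for r in(.11,.19):
    P=[(.591-r*np.cos(a),.318+r*.08,.125+r*np.sin(a)+d) for d in np.arange(-.03,.031,.006)]
    uv=proj(f,P).round().astype(int); print(a,r,[int(g[v,u]) for u,v in uv])
E
```

```text
time: 39.13
tcp_pos: [0.4483, 0.3295, 0.225]
orientation: [-3.141, -0.05, -0.001]
contact_force: [0.4, 0.6, -0.1]
opening: -0.0
grasp_force: 0.0
t39.13 tcp [0.4483 0.3295 0.225 ] yaw 0.0319 F [ 0.4  0.6 -0.1] open -0.0000 tilt [ 0.001  0.    -1.   ] q [-0.75  0.33  0.03  1.75 -0.01  1.06 -2.26]
0.45 0.11 [191, 188, 109, 25, 29, 31, 32, 46, 43, 40, 30]
0.45 0.19 [194, 194, 183, 24, 28, 31, 29, 24, 178, 200, 200]
0.35 0.11 [187, 187, 189, 190, 191, 26, 30, 32, 31, 31, 192]
0.35 0.19 [186, 198, 199, 190, 197, 98, 36, 26, 28, 28, 30]
0.25 0.11 [183, 184, 186, 188, 189, 191, 49, 26, 30, 30, 32]
0.25 0.19 [178, 180, 180, 172, 175, 178, 182, 52, 56, 57, 44]
```

```bash

python3 -m handwheel '0 0 0 1.2 0;0 0 0 1.6 0;0 0 0 1.6 0;0 0 0 1.6 0;0 0 0 1.6 0;0 0 0 1.6 0;0 0 0 1.6 0;0 0 0 1.2 0;0 0 0 1 0;0 0 0 0.5 0'
python3 -m handwheel '0 0 0 0.2 0;0 0 0 0 0;0 0 0 0 0;0 0 0 -1 0;0 0 0 -1.8 0;0 0 0 -2.2 0;0 0 0 -2.2 0;0 0 0 -2.2 0;0 0 0 -2.2 0;0 0 0 -2.1 0'
python3 -m handwheel '0 0 0 0 0;0 0 0 0 0;0 0 0 1.2 0;0 0 0 1.8 0;0 0 0 1.8 0;0 0 0 1.8 0;0 0 0 1.8 0;0 0 0 1.8 0;0 0 0 1.6 0;0 0 0 1 0'
python3 -m handwheel '0 0 0 0.7 0;0 0 0 0.2 0;0 0 0 0 0;0 0 0 0 0;0 0 0 0 0;0 0 0 -1 0;0 0 0 -1.8 0;0 0 0 -2.2 0;0 0 0 -2.2 0;0 0 0 -2.2 0'
python3 -m handwheel '0 0 0 -2.2 0;0 0 0 -2.1 0;0 0 0 0 0;0 0 0 0 0;0 0 0 0 0;0 0 0 0 0;0 0 0 1.2 0;0 0 0 1.8 0;0 0 0 1.8 0;0 0 0 1.8 0'
python3 -m handwheel '0 0 0 1.8 0;0 0 0 1.8 0;0 0 0 1.6 0;0 0 0 1 0;0 0 0 0.7 0;0 0 0 0.2 0;0 0 0 0 0;0 0 0 0 0;0 0 0 0 0;0 0 0 0 0'

```

```text
time: 40.02
tcp_pos: [0.4493, 0.33, 0.089]
orientation: [-3.14, -0.05, -0.004]
contact_force: [1.6, -1.6, 18.2]
opening: 0.0
grasp_force: 8.5
time: 40.85
tcp_pos: [0.4483, 0.3294, 0.225]
orientation: [-3.141, -0.05, -0.001]
contact_force: [-0.2, 0.5, 0.2]
opening: -0.0003
grasp_force: 0.0
time: 41.68
tcp_pos: [0.4483, 0.3296, 0.0946]
orientation: [-3.141, -0.051, -0.001]
contact_force: [2.5, 0.1, 13.4]
opening: 0.0
grasp_force: 5.9
time: 42.52
tcp_pos: [0.4482, 0.3291, 0.1812]
orientation: [3.141, 0.051, 0.0]
contact_force: [3.0, 1.3, 2.0]
opening: -0.0004
grasp_force: 1.4
time: 43.35
tcp_pos: [0.4472, 0.3299, 0.1571]
orientation: [-3.141, -0.052, 0.001]
contact_force: [-2.7, 0.6, 7.3]
opening: -0.0001
grasp_force: 3.8
time: 44.18
tcp_pos: [0.4489, 0.3298, 0.0883]
orientation: [-3.14, -0.05, -0.003]
contact_force: [-1.9, -3.1, 20.8]
opening: 0.0001
grasp_force: 10.3
```

```bash

python3 -m handwheel '0 0 0 -0.6 0;0 0 0 -1.2 0;0 0 0 -1.5 0;0 0 0 -1.8 0;0 0 0 -1.8 0;0 0 0 -1.8 0;0 0 0 -1.8 0;0 0 0 -1.8 0;0 0 0 -1.8 0;0 0 0 -2 0'
python3 -m handwheel '0 0 0 -2 0;0 0 0 -2 0;0 0 0 -2 0;0 0 0 -1 0;0 0 0 0 0;0 0 0 0 0;0 0 0 0 0;0 0 0 0 0;0 0 0 0 0;0 0 0 0 0'
python3 - <<'E'
from h import *
st()
f=grab_frame("side"); g=cv2.cvtColor(f["color"],6)
for r in(.11,.19):
    P=[(.591-r*np.cos(.45),.318+r*.08,.125+r*np.sin(.45)+d) for d in np.arange(-.03,.031,.006)]
    uv=proj(f,P).round().astype(int); print(r,[int(g[v,u]) for u,v in uv])
# nest region now vs. after seating (s1, before strokes 2-4): module must be unmoved; bystanders vs the start
a=np.load("s1.npy",allow_pickle=True).item()["color"]; b=cv2.imread("pics/side0.png")
d=lambda p,q,u,v:int(cv2.absdiff(p[v-20:v+20,u-25:u+25],q[v-20:v+20,u-25:u+25]).mean())
print("nest diff",d(a,f["color"],262,318))
for n,u,v in[("mug",190,322),("spool",217,285),("jar",343,285),("mm",358,260),("driver",228,265),("xfmr",338,326),("brown",409,253),("blue",356,217)]: print(n,d(b,f["color"],u,v))
E
```

```text
time: 45.02
tcp_pos: [0.4472, 0.329, 0.2475]
orientation: [3.139, 0.051, -0.003]
contact_force: [0.6, 1.2, 0.1]
opening: -0.0002
grasp_force: 0.0
time: 45.85
tcp_pos: [0.4477, 0.3294, 0.3175]
orientation: [3.14, 0.051, -0.002]
contact_force: [0.1, -0.2, 0.3]
opening: 0.0001
grasp_force: 0.0
t45.85 tcp [0.4477 0.3294 0.3175] yaw 0.0325 F [ 0.1 -0.2  0.3] open 0.0001 tilt [-0.001 -0.001 -1.   ] q [-0.76  0.26  0.04  1.61 -0.01  1.27 -2.26]
0.11 [191, 188, 109, 24, 31, 40, 46, 47, 45, 41, 30]
0.19 [193, 194, 183, 24, 28, 31, 29, 25, 178, 200, 199]
nest diff 0
mug 9
spool 7
jar 6
mm 8
driver 6
xfmr 5
brown 17
blue 8
```

```bash
python3 -c "
from workcell import *
print(job_done())"
```

```text
the job is handed in; nothing more can be done
None
```

The job is handed in after about 46 s: the module is seated against both stops with a final steady 14 N push on the back stop, the lever was worked through four full strokes, and the lever is up with the robot clear of everything.

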